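# Square up a clay tile in the trimming jig

### The job

Square up the clay tile for trimming: with the fingers, push the oblong tile along the jig's board until its long edge lies flush against the back fence, and only then push the sliding stop along the fence so that it drives the tile fully home against the end stop, and leave the stop there touching the tile. The clay is not yet fired, so nothing is pinched, lifted or tipped, neither the tile nor the stop is gripped, and all the other things stay where they are.

Things in the scene. Friction and masses are not known exactly. Their poses are not given: they have to be found in the camera images.
- jig: Trimming jig fixed to the table: plywood board 260 (x) by 400 (y) by 18 mm thick with a wooden back fence and end stop, both 25 mm thick and 24 mm high above the board. Origin: centre of the underside, on the table; x points to the fence (away from the robot), y along the fence to the end stop, z up. Fence inner face at x = 100 mm, full length of the board.
- corner (a point): Inner corner of fence and end stop, on the board's top, at x = 100, y = 165 mm in the jig's frame; axes as the jig's. End stop: inner face at y = 165 mm, running from the fence to x = -30 mm. With the tile fully home against both, its centre is at x = 60, y = 100 mm in the jig's frame.
- tile_center (a point): Centre (half-way up) of the rectangular grey-brown clay tile, 80 mm (its x) by 130 mm (its y), 16 mm thick, about 0.3 kg, lying loose on the jig's board (underside 18 mm above the table). Axes along its edges, z up; at the start its x axis is within 0.35 rad of the jig's x axis.
- stop (a joint): Travel of the sliding stop along the fence, m: 0 farthest from the end stop, growing towards it (jig's +y), limit 0.180. At value q the stop's face towards the tile is at y = q - 0.100 m in the jig's frame: 0.135 when the tile is home between it and the end stop. It slides stiffly (about 2.5 N, besides the tile's own friction) and stays where it is left.
- stop_push (a point): Centre of the outer face (away from tile and end stop) of the sliding stop, where it is pushed: 37 mm above the table, x = 50 mm in the jig's frame; axes as the jig's. The stop is a dark wooden block 85 mm (x) by 40 mm (y), 36 mm high, 1 mm clear of the board, with a saddle over the fence. From here it extends 42 mm either way in x, 18 mm up and down, 40 mm in +y.
- clay_handle: clay handle (bystander on the board, near its front right corner): bent clay roll 14 mm thick, about 82 x 75 mm in plan, lying flat; origin at the centre of its bend, underside
- pinch_pot: small clay pot (bystander on the board, near its front left corner), 54 mm wide, 42 mm high; origin at the centre of its underside
- mug: pale clay mug with a handle (bystander), 82 mm wide, 90 mm high; origin at the centre of its underside
- bowl: clay bowl (bystander), 120 mm wide, 55 mm high; origin at the centre of its underside
- round_blank: round flat clay disc (bystander, not the tile), 100 mm across, 16 mm thick; origin at the centre of its underside
- wood_knife: flat wooden modelling knife (bystander), 175 mm long, 20 mm wide, 10 mm thick; origin on its underside near the middle
- slip_jar: clear jar with a white cap (bystander), 72 mm wide, 85 mm high; origin at the centre of its underside
There are look-alikes about, which are no part of the job. Leave any purple or yellow look-alike of the part that bears tile_center alone.

How it is judged:
By the outcome, as a careful person would: the job done as asked, in the order asked, and still so for the second after the job is handed in, with the robot touching nothing.
It also fails if it takes over 46 s, if anything falls off the work surface, if the arm or the gripper's body presses on something with over 40 N, if the wrist force passes 120 N, or if a joint passes its speed limit or range.

### The arm

A 7-joint arm with a two-finger parallel gripper is mounted at the origin on the work surface. World frame = base frame: x ahead of the robot, y to its left, z up, the work surface at z = 0. Lengths are in m, angles in rad, forces in N, time in s.
With the tool pointing down it reaches from about 0.425 to 0.925 m from the base axis. Payload 6.8 kg.
Tool frame: the origin (TCP) lies on the centre line of the jaws, within the pads' length; the fingertips stand 11 mm ahead of it and the grasp point (between the pads) lies 8 mm behind it; z points along the fingers, y is the direction in which the jaws open and shut (so a half turn about z gives the same grasp; the last joint's range is limited). The gripper opens to 85 mm and grips with 20 to 120 N. Pads are 22 mm wide; open, the fingers measure 114 mm over their backs; the gripper's body (76 mm by 85 mm) begins 54 mm behind the grasp point. The pads swing forward as they close: fully open they stand 13 mm farther back than shut.
Start: joints at [-1.314, 0.477, 0.022, 1.555, -0.011, 1.109, -0.083], TCP at [0.241, 0.631, 0.242] pointing down, gripper open.
Joint ranges: [-2.96, 2.96], [-0.34, 2.1], [-1.41, 1.46], [0.24, 2.44], [-1.37, 4.51], [0.17, 1.92], [-2.96, 2.96]. Speed limits (rad/s): [2.39, 2.39, 3.14, 3.14, 3.14, 3.14, 3.14].

### API

Orientations are given as a rotation vector (axis times angle).
In Python, from bench import r gives the robot as it stands.
- The arm moves only by the tool send_rows, never from a script. Its argument "deltas" is a list of rows, each a list of 7 numbers: the opening, from 0 (shut) to 1 (fully open), then the shift along the tool's x, y, z as a fraction of full scale, then the turn, a rotation vector about the tool's x, y, z as a fraction of full scale. In form: [[hand, x, y, z, ax, ay, az], ...]. A call has 1 to 20 rows; each row is the pose to reach, as a shift and turn from the pose commanded when the call began, along the tool's axes at that moment, turning the shorter way round; what a row does not reach only later rows make up. Full scale, the value 1, is 150 mm for a shift and 180 degrees for a turn. A row lasts 1/12 s, in which the tool goes at most 41.7 mm and 7.16 degrees, less where a joint would pass 70% of its speed; a pose out of reach is approached as far as the arm can. A call with a number of a shift or a turn outside -1 to 1 is refused whole. A call with a gripper value outside its range is refused whole. The fingers move at their own pace and stop on an object; "squeeze" is the grip in N (left out, the last holds). Time passes only in rows, so rows that repeat a pose let the fingers close. It gives the time, the measured TCP pose, the force and the opening at its end, in the units of the state.
- r.get_obs(): the state, without advancing time (a new reading comes with each control period).
- r.grab_frame(name): name is "side" or "top"; returns a dict with "pixels" (420x560x3 uint8, red, green, blue), "camera_matrix" (3x3 intrinsics, pixels), "dist_coeffs" ([k1, k2, p1, p2, k3] as OpenCV has them; the pictures are not rectified), "rvec" (rotation vector, rad) and "tvec" (3), from world to camera coordinates, as OpenCV has them. Camera axes: x right, y down, z forward; pixel columns grow to the right and rows downward; lengths in m; the calibration is good to about 2 mm. A picture is of the moment at which its call begins. There is no depth.
- r.hand_in(): hands the job in, once; it reports no verdict.
The state is a dict: "clock": time; "joints": joint angles; "qvel": joint speeds; "tau": joint torques, N m; "tcp_pos": TCP position; "orientation": TCP orientation; "contact_force": force on the tool from outside, world axes, zero at the start; "moment": the same for the moment, N m; "grip_width": finger opening in m.
Only numpy, scipy, OpenCV 4.12 (cv2) and the standard library are available. Lean on these libraries where they do the work, as an engineer would, in place of code of your own. Each camera call takes 0.05 s, during which the arm holds its last target. There are 200 camera calls.

## Working session

There is one attempt and no reset: what is moved stays moved. The work goes in short steps, Python scripts to look and compute and a tool call to move; the robot and the scene stay as the last step left them, time stands still between calls to the robot, and variables do not carry over. Pictures are saved under pics/ and viewed, about 8 in all and at most 12, crops included, and the job is handed in when it is done.

Besides the shell and the picture viewer there is one more tool, called after "Call:" as a command line: name --pt "numbers of a row" for each row, then --argument value for the rest. send_rows: Moves the arm, as the interface text tells. Shift numbers are shares of 150 mm and turn numbers shares of 180 degrees, none past 1 either way. Its arguments: {"type":"object","properties":{"deltas":{"type":"array","items":{"type":"array","items":{"type":"number"}}},"squeeze":{"type":"number"}},"required":["deltas"]}

```bash
mkdir -p pics; ls
python3 - <<'E'
from bench import r
import cv2
for n in("top","side"):
    f=r.grab_frame(n); cv2.imwrite(f"pics/{n}0.png",f["pixels"][:,:,::-1])
    print(n,f["camera_matrix"],f["dist_coeffs"],f["rvec"],f["tvec"])
print(r.get_obs())
E
```

```text
pics
top [[385.12608678   0.         279.60706384]
 [  0.         385.12608678 203.18239415]
 [  0.           0.           1.        ]] [-0.09777589  0.          0.          0.          0.        ] [ 2.19064296 -2.1248219   0.16379504] [-0.07206471  0.51309338  1.19204638]
side [[534.56458405   0.         276.42754631]
 [  0.         534.56458405 202.33019645]
 [  0.           0.           1.        ]] [-0.03692133  0.          0.          0.          0.        ] [ 2.16311588 -0.4130824   0.22451051] [-0.52272646  0.11536119  1.48085697]
{'clock': 0.1, 'joints': array([-1.31407921,  0.47771155,  0.02235038,  1.55634274, -0.01151249,
        1.10930285, -0.08311411]), 'qvel': array([-0.00110872, -0.00175588, -0.00109948, -0.00407401,  0.00133431,
       -0.00072407,  0.00145192]), 'tau': array([ 5.51895500e-03, -5.97760785e+01,  1.61405571e+00, -2.81952381e+01,
        1.28359976e-02,  5.11366685e-03, -2.14502012e-05]), 'tcp_pos': array([0.24065252, 0.63009484, 0.24143117]), 'orientation': array([-5.69856635e-01, -3.08928583e+00,  2.55337912e-03]), 'contact_force': array([ 0.12692991,  0.31413768, -0.20092895]), 'moment': array([-0.01176405,  0.01264434,  0.03061779]), 'grip_width': 0.08523216886318584}
```

View pics/top0.png

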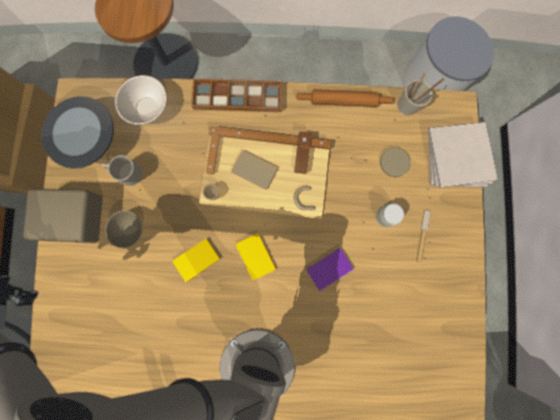

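View pics/side0.png

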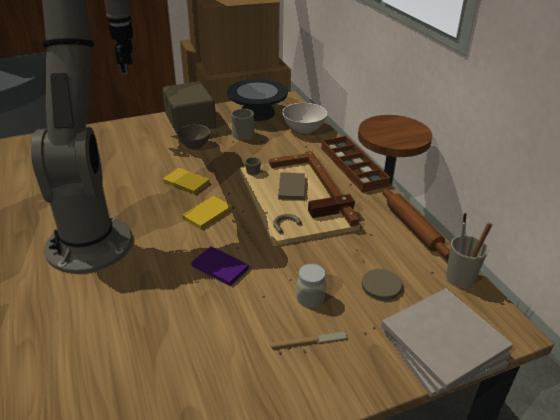

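Top view: the fence runs (212,130)–(332,145) and the end stop goes down-left of it at (212,150). The sliding stop is at (303,152). Candidates for the tile are the grey-brown block on the board (255,169), yellow (195,258) and (256,256), purple (330,268), and the round disc (395,161). By the description I choose (255,169).

```bash
cat > h.py <<'E'
import cv2,numpy as np
from bench import r
def ray(f,uv,z):
    "pixels -> world points on the plane at height z"
    uv=np.asarray(uv,float).reshape(-1,1,2)
    p=cv2.undistortPoints(uv,f["camera_matrix"],f["dist_coeffs"])[:,0]
    R=cv2.Rodrigues(np.asarray(f["rvec"],float))[0]; t=np.asarray(f["tvec"],float).ravel()
    c=-R.T@t; d=np.c_[p,np.ones(len(p))]@R
    return c+d*((z-c[2])/d[:,2])[:,None]
def crop(f,x0,y0,x1,y1,k,name):
    cv2.imwrite(f"pics/{name}.png",cv2.resize(f["pixels"][y0:y1,x0:x1,::-1],None,fx=k,fy=k,interpolation=cv2.INTER_CUBIC))
def comp(m,uv):
    n,l,s,c=cv2.connectedComponentsWithStats(m.astype(np.uint8),connectivity=4)
    return (l==l[uv[1],uv[0]]).astype(np.uint8)
E
python3 - <<'E'
from h import *
f=r.grab_frame("top"); crop(f,190,110,350,230,5,"c1")
for uv in[(255,169),(225,175),(303,152),(250,134),(255,195),(303,200),(212,190),(270,200)]: print(uv,f["pixels"][uv[1],uv[0]],cv2.cvtColor(f["pixels"],cv2.COLOR_RGB2HSV)[uv[1],uv[0]])
E
```

```text
(255, 169) [159 144 109] [ 21  80 159]
(225, 175) [220 186 118] [ 20 118 220]
(303, 152) [118  78  51] [ 12 145 118]
(250, 134) [168 114  64] [ 14 158 168]
(255, 195) [233 208 133] [ 23 109 233]
(303, 200) [231 203 130] [ 22 112 231]
(212, 190) [150 132  95] [ 20  93 150]
(270, 200) [227 198 128] [ 21 111 227]
```

View pics/c1.png

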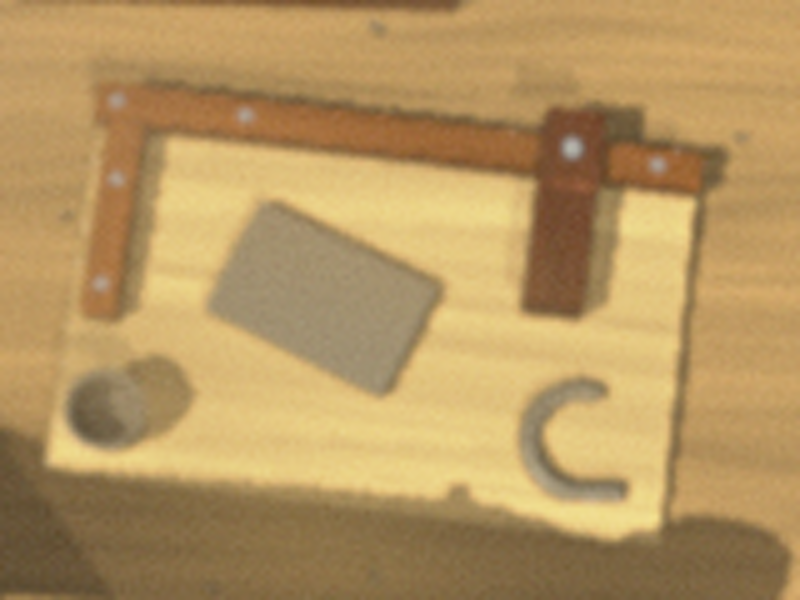

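The crop shows the grey-brown oblong tile at (255,169), turned relative to the fence. The fence, stop, pot at (211,191) and clay handle at (304,197) are all clear.

```bash
cat >> h.py <<'E'
def scene(f):
    h=cv2.cvtColor(f["pixels"],cv2.COLOR_RGB2HSV).astype(int); return h
def tile(f,seed):
    h=scene(f); m=comp((h[...,1]<95)&(h[...,2]>110)&(h[...,2]<185),seed)
    c=max(cv2.findContours(m,0,1)[0],key=cv2.contourArea)
    w=ray(f,c,0.034)[:,:2]
    (cx,cy),s,a=cv2.minAreaRect((w*1000).astype(np.float32))
    return (cx,cy),s,a,cv2.boxPoints(((cx,cy),s,a))
E
python3 - <<'E'
from h import *
f=r.grab_frame("top")
P=lambda cx,cy,z:(ray(f,(np.array([cx,cy])+.0)/5-.4+np.array([190,110]),z)[0]*1000).round(1)
for n,a in dict(fenceLout=(97,85,.042),fenceLin=(150,128,.042),fenceRin=(530,163,.042),fRin=(700,190,.042),fRout=(706,148,.042),endin=(125,315,.042),endinTop=(147,128,.042),endout=(82,315,.042),
 boardFL=(47,465,.018),boardFR=(662,538,.018),stopF1=(522,310,.055),stopF2=(582,316,.055),stopback2=(605,110,.055),stopback1=(548,107,.055),pot=(105,408,.042)).items(): print(n,P(*a))
# fence inner edge: dark->bright transition down columns
h=scene(f)
for s in [(255,169)]:
    print(tile(f,s))
m=(h[...,1]>140)
pts=[]
for u in range(224,294,4):
    col=m[125:160,u]; v=125+np.where(col)[0].max(); pts.append((u,v+.5))
w=ray(f,pts,.042)[:,:2]*1000
vx,vy,x0,y0=cv2.fitLine(w.astype(np.float32),cv2.DIST_HUBER,0,.01,.01).ravel()
print("fence in dir",vx,vy,x0,y0,np.degrees(np.arctan2(-vx,vy)))
pts=[]
for v in range(140,170,3):
    row=m[v,200:225]; pts.append((200+np.where(row)[0].max()+.5,v))
print((ray(f,pts,.042)[:,:2]*1000).round(0).tolist())
E
```

```text
fenceLout [759.7 182.1  42. ]
fenceLin [731.4 145.7  42. ]
fenceRin [ 715.9 -102.4   42. ]
fRin [ 701.8 -213.6   42. ]
fRout [ 730.4 -217.3   42. ]
endin [606.5 155.   42. ]
endinTop [731.4 147.7  42. ]
endout [605.7 182.7  42. ]
boardFL [511.1 204.2  18. ]
boardFR [ 476.1 -194.8   18. ]
stopF1 [615.1 -98.9  55. ]
stopF2 [ 612.5 -137.1   55. ]
stopback2 [ 749.3 -149.5   55. ]
stopback1 [ 749.9 -112.6   55. ]
pot [545.7 164.5  42. ]
((623.5130615234375, 29.46782684326172), (128.1787872314453, 80.52839660644531), 64.71965026855469, array([[559.7357  , -11.288929],
       [632.5519  , -45.678402],
       [687.2904  ,  70.22458 ],
       [614.47424 , 104.61406 ]], dtype=float32))
fence in dir 0.10439018 0.9945364 721.1463 21.570974 -5.9920335Traceback (most recent call last):
  File "<stdin>", line 19, in <module>
    return umr_maximum(a, axis, None, out, keepdims, initial, where)
ValueError: zero-size array to reduction operation maximum which has no identity
```

```bash
cat >> h.py <<'E'
from scipy.spatial.transform import Rotation as Ro
C=np.array([622.,-6.6]); TH=np.radians(-5.0)
ex=np.array([np.cos(TH),np.sin(TH)]); ey=np.array([-np.sin(TH),np.cos(TH)])
def W(x,y): return C+x*ex+y*ey
def J(p): d=np.asarray(p)[:2]-C; return np.array([d@ex,d@ey])
def go(x,y,z):
    "deltas in tool units to jig x,y mm, world z mm, jaws along jig y"
    o=r.get_obs(); R=Ro.from_rotvec(o["orientation"])
    T=Ro.from_matrix(np.c_[np.r_[-ex,0],np.r_[ey,0],[0,0,-1]])
    d=R.inv().apply(np.r_[W(x,y),z]-o["tcp_pos"]*1000)/150
    print("shift",d.round(4),"turn",((R.inv()*T).as_rotvec()/np.pi).round(4),"jig now",J(o["tcp_pos"]*1000).round(1),o["tcp_pos"][2].round(4))
E
python3 -c "
from h import *
print(W(-95,38)); go(-95,38,200)"
```

```text
[530.67342191  39.53519409]
shift [-3.2108 -2.9889  0.2818] turn [-0.0004 -0.     -0.0883] jig now [-435.3  601.2] 0.2417
```

Call:
send_rows --pt "0.7 -0.13 -0.125 0 0 0 0" --pt "0.7 -0.3 -0.28 0 0 0 0" --pt "0.7 -0.5 -0.46 0 0 0 0" --pt "0.7 -0.7 -0.64 0 0 0 0" --pt "0.7 -0.9 -0.82 0 0 0 0" --pt "0.7 -1 -0.92 0 0 0 0"

```text
clock: 0.7
tcp_pos: [0.3347, 0.4431, 0.2422]
orientation: [0.578, 3.087, -0.003]
contact_force: [0.3, 0.3, 0.4]
grip_width: 0.0594
```

Call:
send_rows --pt "0.7 -0.2 -0.18 0 0 0 0" --pt "0.7 -0.4 -0.36 0 0 0 0" --pt "0.7 -0.6 -0.54 0 0 0 0" --pt "0.7 -0.8 -0.72 0 0 0 0" --pt "0.7 -1 -0.92 0 0 0 0"

```text
clock: 1.12
tcp_pos: [0.4229, 0.2648, 0.2424]
orientation: [0.569, 3.089, 0.001]
contact_force: [0.9, -0.1, 0.3]
grip_width: 0.0599
```

Call:
send_rows --pt "0.7 -0.2 -0.18 0 0 0 -0.02" --pt "0.7 -0.4 -0.36 0 0 0 -0.04" --pt "0.7 -0.6 -0.54 0 0 0 -0.06" --pt "0.7 -0.8 -0.72 0 0 0 -0.08" --pt "0.7 -1 -0.92 0 0 0 -0.0883" --pt "0.7 -1 -0.92 0 0 0 -0.0883" --pt "0.7 -1 -0.92 0 0 0 -0.0883"

```text
clock: 1.7
tcp_pos: [0.5139, 0.081, 0.2423]
orientation: [0.147, 3.138, -0.001]
contact_force: [-0.6, 1.9, -0.0]
grip_width: 0.0599
```

```bash
python3 -c "
from h import *
go(-95,38,80)"
```

```text
shift [-0.1371 -0.2637  1.0822] turn [-0.0002  0.0001 -0.0021] jig now [-115.3   77.8] 0.2423
```

Call:
send_rows --pt "0.7 -0.07 -0.13 0.1 0 0 0" --pt "0.7 -0.137 -0.264 0.2 0 0 0" --pt "0.7 -0.137 -0.264 0.4 0 0 -0.002" --pt "0.7 -0.137 -0.264 0.6 0 0 -0.002" --pt "0.7 -0.137 -0.264 0.8 0 0 -0.002" --pt "0.7 -0.137 -0.264 0.95 0 0 -0.002" --pt "0.7 -0.137 -0.264 1 0 0 -0.002" --pt "0.7 -0.137 -0.264 1 0 0 -0.002" --pt "0.7 -0.137 -0.264 1 0 0 -0.002"

```text
clock: 2.45
tcp_pos: [0.5305, 0.0437, 0.0929]
orientation: [0.126, 3.139, 0.001]
contact_force: [-0.5, -0.4, 0.3]
grip_width: 0.0599
```

```bash
python3 -c "
from h import *
go(-95,38,40)
f=r.grab_frame('side'); crop(f,220,110,380,230,5,'s1')
# project tips
R=np.asarray(f['rvec'])
o=r.get_obs()
for y in(-37,37):
  p=np.r_[W(*(J(o['tcp_pos']*1000)+[0,y])),0]/1000
  for z in(o['tcp_pos'][2]-.011,o['tcp_pos'][2]): 
    p[2]=z; q=cv2.projectPoints(p[None],R,f['tvec'],f['camera_matrix'],f['dist_coeffs'])[0].ravel(); print(y,z,q,(q-[220,110])*5)
"
```

```text
shift [-0.0036 -0.0278  0.3523] turn [0.0001 0.0001 0.0023] jig now [-95.6  42.1] 0.0929
-37 0.08251999819209775 [264.83414466 180.14037421] [224.17072331 350.70187105]
-37 0.09351999819209775 [264.82149528 177.05464553] [224.10747642 335.27322765]
37 0.08251999819209775 [258.30487814 167.55009904] [191.52439069 287.75049518]
37 0.09351999819209775 [258.2676142 164.5237177] [191.338071  272.6185885]
```

View pics/s1.png

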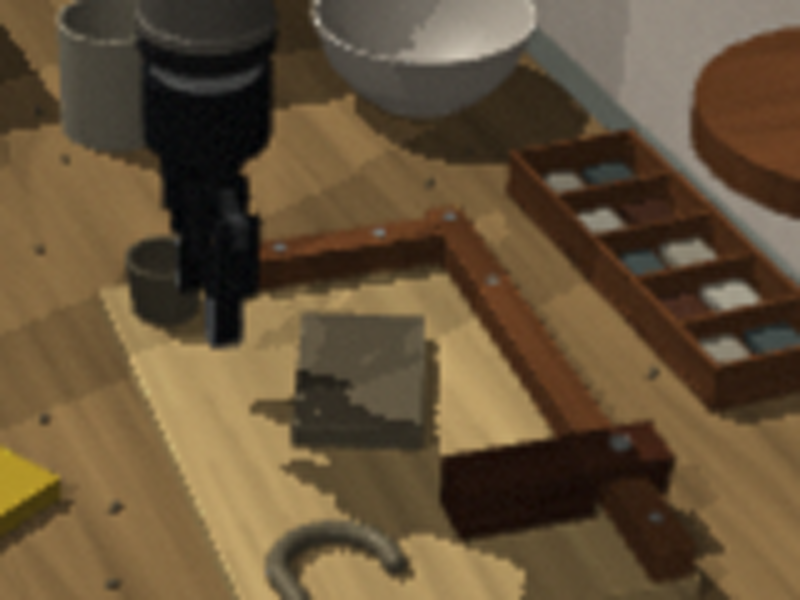

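The side view shows the near fingertip bottom at crop (225,345), about 5–8 mm below the TCP. The path ahead of the tile is free, with the pot well beyond the fingers. Lowering to TCP z of about 32 mm.

Call:
send_rows --pt "0.7 0 -0.028 0.15 0 0 0.002" --pt "0.7 0 -0.028 0.3 0 0 0.002" --pt "0.7 0 -0.028 0.38 0 0 0.002" --pt "0.7 0 -0.028 0.403 0 0 0.002" --pt "0.7 0 -0.028 0.403 0 0 0.002" --pt "0.7 0 -0.028 0.403 0 0 0.002"

```text
clock: 3.0
tcp_pos: [0.5307, 0.0388, 0.0329]
orientation: [0.137, 3.137, 0.001]
contact_force: [-0.4, -1.5, -0.2]
grip_width: 0.0598
```

```bash
python3 -c "
from h import *
go(-5,38,32)"
```

```text
shift [-0.5995  0.0049  0.0067] turn [ 0.0002  0.0005 -0.    ] jig now [-94.9  37.3] 0.0329
```

Call:
send_rows --pt "0.7 -0.03 0 0 0 0 0" --pt "0.7 -0.06 0 0 0 0 0" --pt "0.7 -0.09 0 0 0 0 0" --pt "0.7 -0.12 0 0 0 0 0" --pt "0.7 -0.15 0 0 0 0 0" --pt "0.7 -0.18 0 0 0 0 0" --pt "0.7 -0.21 0 0 0 0 0" --pt "0.7 -0.24 0 0 0 0 0" --pt "0.7 -0.27 0 0 0 0 0" --pt "0.7 -0.3 0 0 0 0 0" --pt "0.7 -0.33 0 0 0 0 0" --pt "0.7 -0.36 0 0 0 0 0" --pt "0.7 -0.39 0 0 0 0 0" --pt "0.7 -0.42 0 0 0 0 0" --pt "0.7 -0.45 0 0 0 0 0" --pt "0.7 -0.48 0 0 0 0 0" --pt "0.7 -0.51 0 0 0 0 0" --pt "0.7 -0.54 0 0 0 0 0" --pt "0.7 -0.57 0 0 0 0 0" --pt "0.7 -0.57 0 0 0 0 0"

```text
clock: 4.67
tcp_pos: [0.6163, 0.0312, 0.032]
orientation: [0.137, 3.137, 0.0]
contact_force: [0.4, 0.7, -0.0]
grip_width: 0.0598
```

```bash
python3 -c "
from h import *
go(9,38,32)
f=r.grab_frame('top'); crop(f,190,110,350,230,5,'c2')
f=r.grab_frame('side'); crop(f,230,130,370,250,5,'s2')"
```

```text
shift [-0.1195  0.0054  0.0002] turn [0.0001 0.0005 0.    ] jig now [-8.9 37.2] 0.032
```

View pics/s2.png

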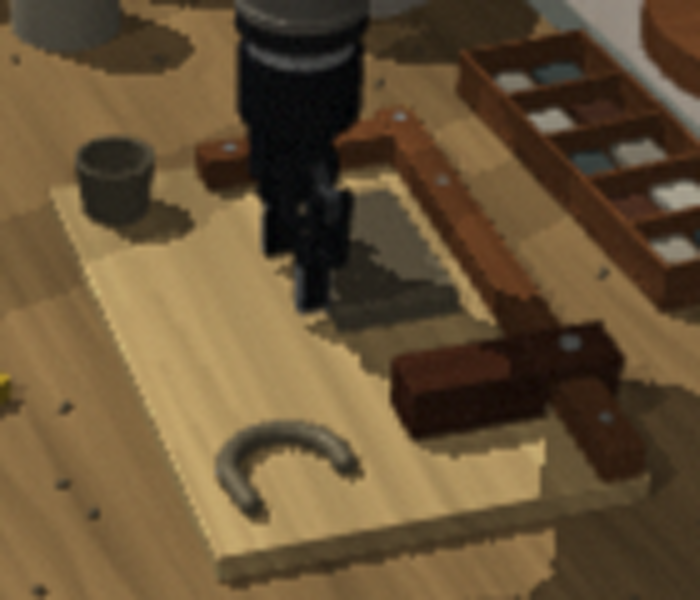

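The side view shows the tile aligned with the fence, a strip of board left between them, and the fingers behind it at (315,290). I'll continue in small pushes while watching the force.

Call:
send_rows --pt "0.7 -0.02 0 0 0 0 0" --pt "0.7 -0.04 0 0 0 0 0" --pt "0.7 -0.055 0 0 0 0 0" --pt "0.7 -0.07 0 0 0 0 0" --pt "0.7 -0.08 0 0 0 0 0" --pt "0.7 -0.08 0 0 0 0 0"

```text
clock: 5.27
tcp_pos: [0.6274, 0.03, 0.0318]
orientation: [0.137, 3.138, 0.0]
contact_force: [-0.8, 0.3, 0.1]
grip_width: 0.0598
```

Call:
send_rows --pt "0.7 -0.006 0 0 0 0 0" --pt "0.7 -0.012 0 0 0 0 0" --pt "0.7 -0.012 0 0 0 0 0" --pt "0.7 -0.012 0 0 0 0 0"

```text
clock: 5.6
tcp_pos: [0.6289, 0.0299, 0.0318]
orientation: [0.137, 3.138, 0.0]
contact_force: [-1.5, -0.1, -0.1]
grip_width: 0.0601
```

Call:
send_rows --pt "0.7 -0.006 0 0 0 0 0" --pt "0.7 -0.012 0 0 0 0 0" --pt "0.7 -0.012 0 0 0 0 0" --pt "0.7 -0.012 0 0 0 0 0"

```text
clock: 5.93
tcp_pos: [0.6308, 0.0297, 0.0318]
orientation: [0.137, 3.138, -0.0]
contact_force: [-0.3, -0.2, 0.2]
grip_width: 0.0598
```

Call:
send_rows --pt "0.7 -0.01 0 0 0 0 0" --pt "0.7 -0.01 0 0 0 0 0" --pt "0.7 -0.01 0 0 0 0 0"

```text
clock: 6.18
tcp_pos: [0.6323, 0.0296, 0.0318]
orientation: [0.137, 3.138, -0.0]
contact_force: [-0.7, -0.1, -0.3]
grip_width: 0.0598
```

Call:
send_rows --pt "0.7 -0.01 0 0 0 0 0" --pt "0.7 -0.01 0 0 0 0 0" --pt "0.7 -0.01 0 0 0 0 0"

```text
clock: 6.43
tcp_pos: [0.6338, 0.0295, 0.0319]
orientation: [0.137, 3.138, -0.0]
contact_force: [-1.0, 0.3, -1.8]
grip_width: 0.06
```

```bash
python3 -c "
from h import *
go(9,38,32)
f=r.grab_frame('side'); crop(f,270,140,370,220,8,'s3')"
```

```text
shift [-0.0028  0.007  -0.001 ] turn [ 0.      0.0001 -0.    ] jig now [ 8.6 36.9] 0.0319
```

View pics/s3.png

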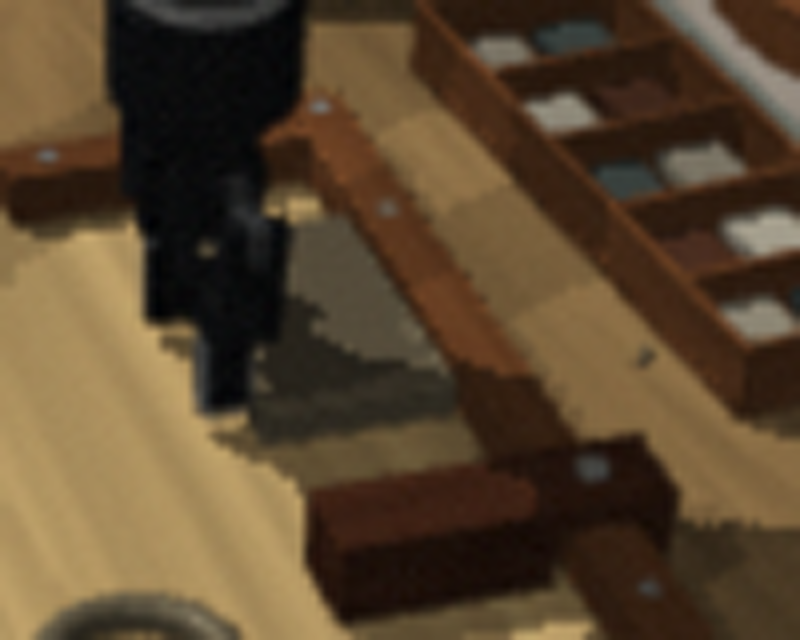

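The side crop shows the tile's back edge almost at the fence, around (400,290). I'll go on until the force says it is seated.

Call:
send_rows --pt "0.7 -0.01 0 0 0 0 0" --pt "0.7 -0.01 0 0 0 0 0" --pt "0.7 -0.01 0 0 0 0 0"

```text
clock: 6.73
tcp_pos: [0.6346, 0.0294, 0.0317]
orientation: [-0.137, -3.138, -0.0]
contact_force: [-4.0, 1.2, 2.4]
grip_width: 0.0599
```

Call:
send_rows --pt "0.7 -0.01 0 0 0 0 0" --pt "0.7 -0.01 0 0 0 0 0" --pt "0.7 -0.01 0 0 0 0 0"

```text
clock: 6.98
tcp_pos: [0.6347, 0.0294, 0.0315]
orientation: [-0.137, -3.135, -0.0]
contact_force: [-7.1, 1.1, 5.1]
grip_width: 0.0598
```

Contact: motion has stopped with about 7 N on the fingers. Now I'll back off, shut the fingers, and look, so a press at the middle can even out any residual angle.

Call:
send_rows --pt "0.7 0.05 0 0 0 0 0" --pt "0.7 0.1 0 -0.02 0 0 0" --pt "0.3 0.2 0 -0.02 0 0 0" --pt "0 0.3 0 -0.02 0 0 0" --pt "0 0.3 0 -0.02 0 0 0" --pt "0 0.3 0 -0.02 0 0 0" --pt "0 0.3 0 -0.02 0 0 0" --pt "0 0.3 0 -0.02 0 0 0"

```text
clock: 7.65
tcp_pos: [0.593, 0.0331, 0.0353]
orientation: [0.137, 3.137, 0.0]
contact_force: [-0.0, -0.3, -0.2]
grip_width: -0.0003
```

```bash
python3 -c "
from h import *
go(0,38,34)
f=r.grab_frame('side'); 
f2=r.grab_frame('top'); a=f['pixels'][130:230,260:360]; b=f2['pixels'][110:230,190:350]
cv2.imwrite('pics/x4.png',np.vstack([cv2.resize(a,(600,300),interpolation=2) if 0 else cv2.resize(a[20:80],(600,360),interpolation=2),cv2.resize(b[10:50,20:],(600,171),interpolation=2)])[:,:,::-1])"
```

```text
shift [-0.2157  0.0065  0.0088] turn [ 0.0001  0.0006 -0.0001] jig now [-32.4  37. ] 0.0353
```

View pics/x4.png

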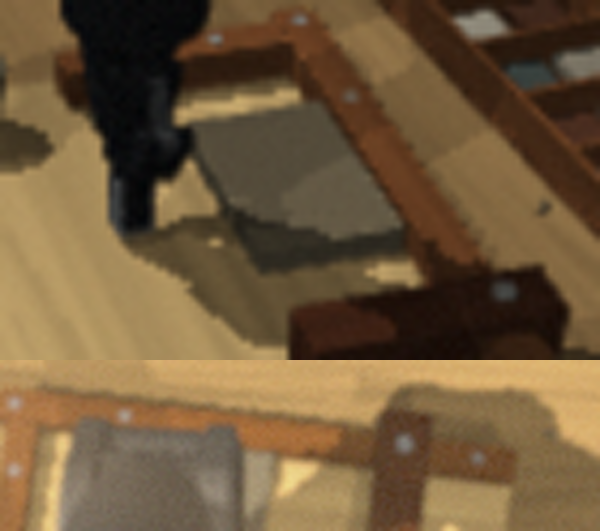

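Both views show the tile's back edge along the fence with no visible gap. One gentle centre press will make sure.

Call:
send_rows --pt "0 -0.05 0 0 0 0 0" --pt "0 -0.1 0 0 0 0 0" --pt "0 -0.15 0 0 0 0 0" --pt "0 -0.2 0 0 0 0 0" --pt "0 -0.24 0 0 0 0 0" --pt "0 -0.26 0 0 0 0 0" --pt "0 -0.27 0 0 0 0 0" --pt "0 -0.28 0 0 0 0 0" --pt "0 -0.28 0 0 0 0 0"

```text
clock: 8.5
tcp_pos: [0.6336, 0.0295, 0.0348]
orientation: [-0.137, -3.138, -0.0]
contact_force: [0.2, 0.3, -0.4]
grip_width: -0.0
```

Call:
send_rows --pt "0 -0.01 0 0 0 0 0" --pt "0 -0.01 0 0 0 0 0" --pt "0 -0.01 0 0 0 0 0"

```text
clock: 8.75
tcp_pos: [0.6346, 0.0295, 0.0347]
orientation: [-0.137, -3.138, -0.0]
contact_force: [-1.1, 1.1, -0.2]
grip_width: -0.0001
```

Call:
send_rows --pt "0 -0.01 0 0 0 0 0" --pt "0 -0.015 0 0 0 0 0" --pt "0 -0.015 0 0 0 0 0"

```text
clock: 9.0
tcp_pos: [0.6347, 0.0294, 0.0344]
orientation: [-0.137, -3.133, -0.0]
contact_force: [-7.1, 0.6, 5.5]
grip_width: -0.0001
```

Call:
send_rows --pt "0 -0.01 0 0 0 0 0" --pt "0 -0.01 0 0 0 0 0"

```text
clock: 9.17
tcp_pos: [0.6348, 0.0294, 0.0341]
orientation: [-0.136, -3.13, -0.0]
contact_force: [-10.2, 0.1, 7.2]
grip_width: 0.0001
```

The seating point matches the two-finger one (x = 0.6347), so the tile is flush. Now back off, lift, and go around to the stop's outer face.

Call:
send_rows --pt "0 0.1 0 0 0 0 0" --pt "0 0.2 0 0 0 0 0" --pt "0 0.2 0 -0.2 0 0 0" --pt "0 0.2 0 -0.4 0 0 0" --pt "0 0.2 0 -0.6 0 0 0" --pt "0 0.2 0 -0.8 0 0 0" --pt "0 0.2 -0.2 -0.8 0 0 0" --pt "0 0.1 -0.4 -0.8 0 0 0" --pt "0 0 -0.6 -0.8 0 0 0" --pt "0 -0.1 -0.8 -0.8 0 0 0" --pt "0 -0.2 -1 -0.8 0 0 0" --pt "0 -0.2 -1 -0.8 0 0 0" --pt "0 -0.2 -1 -0.8 0 0 0"

```text
clock: 10.25
tcp_pos: [0.6557, -0.1264, 0.1549]
orientation: [0.144, 3.138, -0.002]
contact_force: [0.9, 0.4, -0.7]
grip_width: -0.0002
```

```bash
python3 -c "
from h import *
go(50,-185,36)
f=r.grab_frame('top'); print(tile(f,(250,155))[:3])
t=tile(f,(250,155)); print([J(p).round(1) for p in t[3]])
h=scene(f); print(h[152,250]); crop(f,190,110,350,230,5,'c5')"
```

```text
shift [-0.0413 -0.4561  0.7936] turn [-0.0005  0.0003 -0.0015] jig now [  44.  -116.4] 0.1549
((683.498291015625, 36.088775634765625), (128.5057830810547, 79.36091613769531), 84.98486328125)
[array([ 17.8, -16.4]), array([ 97.2, -16.4]), array([ 97.2, 112.1]), array([ 17.9, 112.1])]
[ 18  87 170]
```

View pics/c5.png

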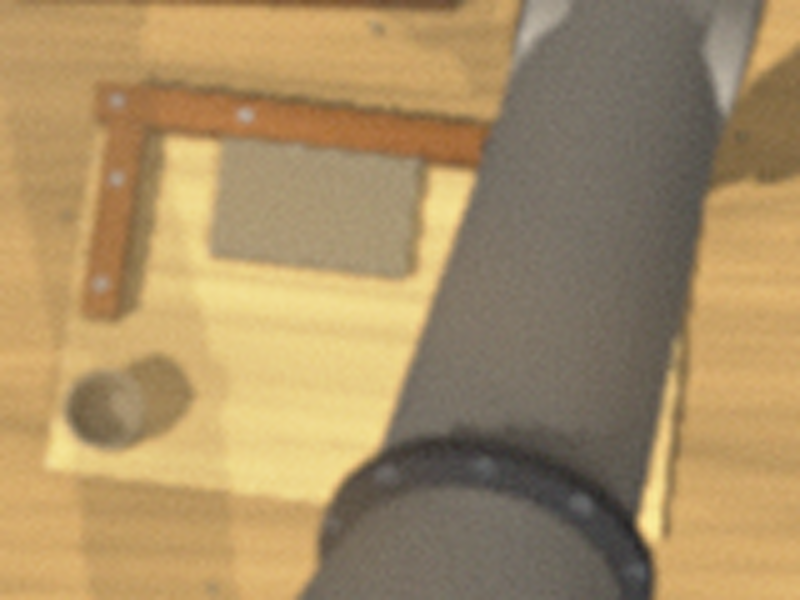

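The top crop shows the tile flush along the fence, its back edge from (215,140) to (425,158). It is at 0° to the jig and about 53 mm short of the end stop. Next, move down behind the stop.

Call:
send_rows --pt "0 -0.02 -0.15 0 0 0 0" --pt "0 -0.04 -0.3 0 0 0 0" --pt "0 -0.04 -0.4 0 0 0 0" --pt "0 -0.04 -0.457 0 0 0 0" --pt "0 -0.04 -0.457 0.1 0 0 0" --pt "0 -0.04 -0.457 0.3 0 0 0" --pt "0 -0.04 -0.457 0.5 0 0 0" --pt "0 -0.04 -0.457 0.65 0 0 0" --pt "0 -0.04 -0.457 0.75 0 0 0" --pt "0 -0.04 -0.457 0.79 0 0 0" --pt "0 -0.04 -0.457 0.79 0 0 0"

```text
clock: 11.22
tcp_pos: [0.6549, -0.1908, 0.0351]
orientation: [-0.136, -3.136, -0.001]
contact_force: [-0.2, -0.2, -0.5]
grip_width: -0.0002
```

```bash
python3 -c "
from h import *
go(50,-155,36)
f=r.grab_frame('side'); crop(f,260,130,400,250,5,'s6')"
```

```text
shift [-0.0081  0.1711 -0.006 ] turn [ 0.0002 -0.0007  0.0002] jig now [  48.8 -180.7] 0.0351
```

View pics/s6.png

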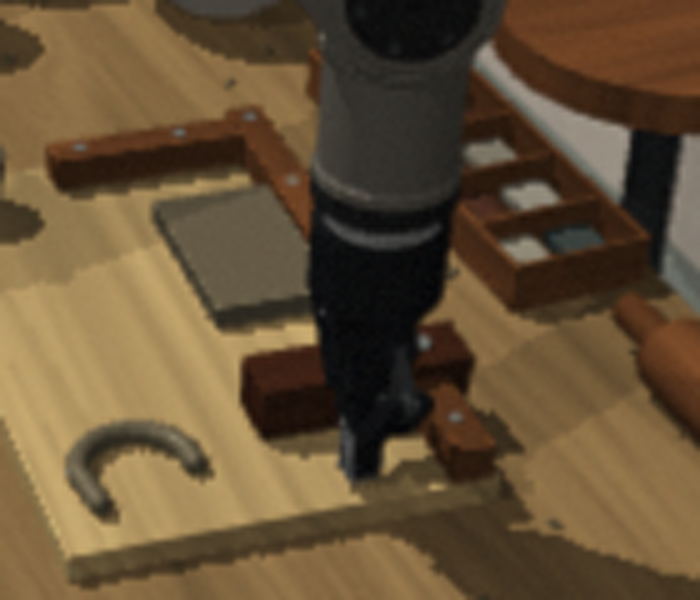

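The side view shows the shut fingers at (360,460), behind the stop's outer face and clear of the fence. Pushing along the fence in stages.

Call:
send_rows --pt "0 0 0.03 0 0 0 0" --pt "0 0 0.06 0 0 0 0" --pt "0 0 0.09 0 0 0 0" --pt "0 0 0.12 0 0 0 0" --pt "0 0 0.15 0 0 0 0" --pt "0 0 0.18 0 0 0 0" --pt "0 0 0.21 0 0 0 0" --pt "0 0 0.24 0 0 0 0" --pt "0 0 0.27 0 0 0 0" --pt "0 0 0.3 0 0 0 0"

```text
clock: 12.1
tcp_pos: [0.6594, -0.1477, 0.0364]
orientation: [0.139, 3.138, -0.002]
contact_force: [0.4, -3.6, 0.4]
grip_width: -0.0002
```

Call:
send_rows --pt "0 0 0.03 0 0 0 0" --pt "0 0 0.06 0 0 0 0" --pt "0 0 0.09 0 0 0 0" --pt "0 0 0.12 0 0 0 0" --pt "0 0 0.15 0 0 0 0" --pt "0 0 0.18 0 0 0 0" --pt "0 0 0.21 0 0 0 0" --pt "0 0 0.24 0 0 0 0" --pt "0 0 0.27 0 0 0 0" --pt "0 0 0.3 0 0 0 0" --pt "0 0 0.33 0 0 0 0" --pt "0 0 0.35 0 0 0 0"

```text
clock: 13.1
tcp_pos: [0.6643, -0.0938, 0.0364]
orientation: [0.136, 3.138, 0.001]
contact_force: [0.5, -2.1, 0.2]
grip_width: -0.0003
```

```bash
python3 -c "
from h import *
go(50,-30,36)"
```

```text
shift [-0.002   0.3546  0.0026] turn [0.0001 0.0001 0.0001] jig now [ 49.7 -83.2] 0.0364
```

Call:
send_rows --pt "0 0 0.02 0 0 0 0" --pt "0 0 0.04 0 0 0 0" --pt "0 0 0.06 0 0 0 0" --pt "0 0 0.08 0 0 0 0" --pt "0 0 0.1 0 0 0 0" --pt "0 0 0.12 0 0 0 0" --pt "0 0 0.14 0 0 0 0" --pt "0 0 0.16 0 0 0 0" --pt "0 0 0.18 0 0 0 0" --pt "0 0 0.2 0 0 0 0" --pt "0 0 0.22 0 0 0 0" --pt "0 0 0.24 0 0 0 0" --pt "0 0 0.26 0 0 0 0" --pt "0 0 0.28 0 0 0 0" --pt "0 0 0.29 0 0 0 0" --pt "0 0 0.29 0 0 0 0"

```text
clock: 14.43
tcp_pos: [0.6681, -0.0514, 0.0364]
orientation: [0.137, 3.138, -0.0]
contact_force: [2.2, -3.9, 0.4]
grip_width: -0.0
```

```bash
python3 -c "
from h import *
go(50,-20,36)
f=r.grab_frame('side'); crop(f,260,130,380,230,6,'s7')"
```

```text
shift [-0.0014  0.1373  0.0026] turn [-0.0001  0.0001 -0.    ] jig now [ 49.8 -40.6] 0.0364
```

View pics/s7.png

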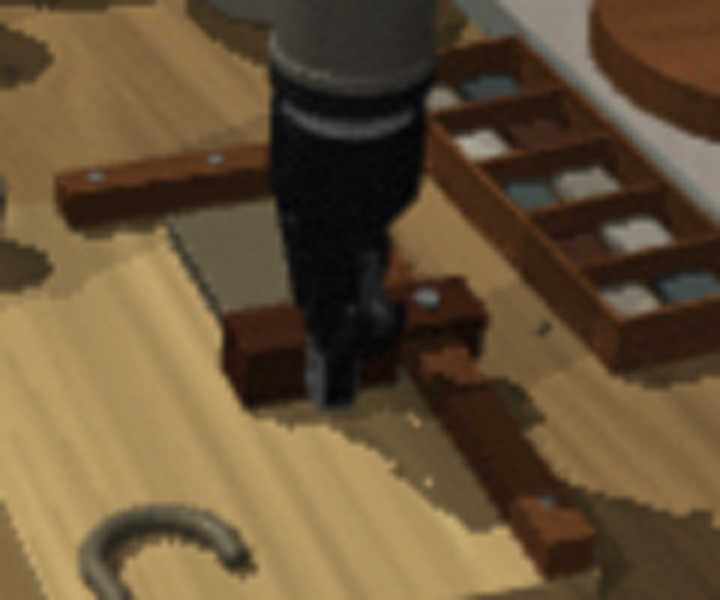

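The side view shows the stop against the tile, with a strip of board left before the end stop near (170,220). Pushing the last stretch in small steps.

Call:
send_rows --pt "0 0 0.015 0 0 0 0" --pt "0 0 0.03 0 0 0 0" --pt "0 0 0.045 0 0 0 0" --pt "0 0 0.06 0 0 0 0" --pt "0 0 0.075 0 0 0 0" --pt "0 0 0.085 0 0 0 0" --pt "0 0 0.085 0 0 0 0"

```text
clock: 15.07
tcp_pos: [0.6691, -0.0387, 0.0364]
orientation: [0.137, 3.138, -0.0]
contact_force: [2.2, -3.5, -0.7]
grip_width: 0.0
```

Call:
send_rows --pt "0 0 0.01 0 0 0 0" --pt "0 0 0.02 0 0 0 0" --pt "0 0 0.02 0 0 0 0"

```text
clock: 15.32
tcp_pos: [0.6694, -0.0359, 0.0364]
orientation: [0.138, 3.138, -0.0]
contact_force: [2.5, -3.7, 0.2]
grip_width: -0.0002
```

Call:
send_rows --pt "0 0 0.01 0 0 0 0" --pt "0 0 0.013 0 0 0 0" --pt "0 0 0.013 0 0 0 0"

```text
clock: 15.57
tcp_pos: [0.6695, -0.034, 0.0364]
orientation: [0.138, 3.138, -0.0]
contact_force: [1.9, -3.8, -0.4]
grip_width: -0.0003
```

Call:
send_rows --pt "0 0 0.005 0 0 0 0" --pt "0 0 0.01 0 0 0 0" --pt "0 0 0.01 0 0 0 0"

```text
clock: 15.82
tcp_pos: [0.6697, -0.0326, 0.0364]
orientation: [0.138, 3.138, -0.0]
contact_force: [2.5, -4.8, -0.3]
grip_width: -0.0002
```

Still moving, so I continue with small steps until it stops.

Call:
send_rows --pt "0 0 0.007 0 0 0 0" --pt "0 0 0.014 0 0 0 0" --pt "0 0 0.014 0 0 0 0"

```text
clock: 16.07
tcp_pos: [0.6698, -0.0304, 0.0364]
orientation: [0.138, 3.138, -0.0]
contact_force: [2.1, -4.9, 0.0]
grip_width: 0.0
```

Call:
send_rows --pt "0 0 0.007 0 0 0 0" --pt "0 0 0.014 0 0 0 0" --pt "0 0 0.014 0 0 0 0"

```text
clock: 16.32
tcp_pos: [0.67, -0.0284, 0.0364]
orientation: [0.138, 3.138, -0.0]
contact_force: [2.1, -4.3, -0.8]
grip_width: -0.0002
```

Call:
send_rows --pt "0 0 0.007 0 0 0 0" --pt "0 0 0.014 0 0 0 0" --pt "0 0 0.014 0 0 0 0"

```text
clock: 16.57
tcp_pos: [0.67, -0.0283, 0.0364]
orientation: [0.14, 3.138, -0.004]
contact_force: [1.1, -8.7, -0.5]
grip_width: 0.0
```

Call:
send_rows --pt "0 0 0.008 0 0 0 0" --pt "0 0 0.008 0 0 0 0" --pt "0 0 0.008 0 0 0 0"

```text
clock: 16.82
tcp_pos: [0.67, -0.0283, 0.0364]
orientation: [0.141, 3.138, -0.005]
contact_force: [2.4, -10.4, -0.2]
grip_width: 0.0002
```

Call:
send_rows --pt "0 0 -0.05 0 0 0 0" --pt "0 0 -0.12 0 0 0 0" --pt "0 0 -0.25 0 0 0 0" --pt "0 0 -0.25 -0.2 0 0 0" --pt "0 0 -0.25 -0.5 0 0 0" --pt "0 0 -0.35 -0.8 0 0 0" --pt "0 0 -0.6 -1 0 0 0" --pt "0 0 -0.8 -1 0 0 0" --pt "0 0 -1 -1 0 0 0" --pt "0 0 -1 -1 0 0 0" --pt "0 0 -1 -1 0 0 0"

```text
clock: 17.73
tcp_pos: [0.6559, -0.1765, 0.1864]
orientation: [-0.144, -3.137, -0.001]
contact_force: [0.2, 0.7, -0.4]
grip_width: -0.0001
```

Call:
send_rows --pt "0 0.1 -0.2 0 0 0 0" --pt "0 0.2 -0.4 0 0 0 0" --pt "0 0.3 -0.6 0 0 0 0" --pt "0 0.4 -0.8 0 0 0 0" --pt "0 0.4 -0.8 0 0 0 0" --pt "0 0.4 -0.8 0 0 0 0"

```text
clock: 18.23
tcp_pos: [0.5855, -0.289, 0.1858]
orientation: [-0.141, -3.137, -0.002]
contact_force: [0.0, 0.7, 0.1]
grip_width: 0.0002
```

```bash
python3 -c "
from h import *
f=r.grab_frame('top'); t=tile(f,(238,151)); print(t[:3],[J(p).round(1).tolist() for p in t[3]])
g=r.grab_frame('side')
a=f['pixels'][115:225,190:340]; b=g['pixels'][140:250,235:385]
cv2.imwrite('pics/x8.png',np.hstack([cv2.resize(i,(400,293),interpolation=2) for i in (a,b)])[:,:,::-1])
print(r.get_obs()['contact_force'])"
```

```text
((687.97607421875, 89.90740966796875), (126.6496353149414, 79.95640563964844), 84.68327331542969) [[17.0, 38.8], [96.9, 38.3], [97.6, 165.0], [17.7, 165.4]]
[0.45879311 0.80962859 0.73088645]
```

View pics/x8.png

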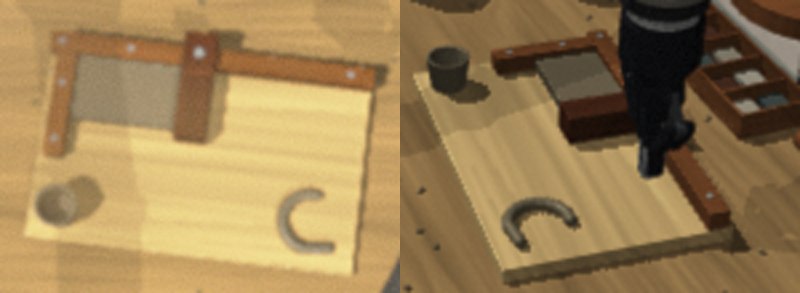

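The pictures show the tile snug between the fence, the end stop and the sliding stop, at (125,90) in the top view. The pot and clay handle have not moved, and the hand is clear in the air.

```bash
python3 -c "
from bench import r
print(r.hand_in())"
```

```text
the job is handed in; nothing more can be done
None
```

The tile is home against the fence and the end stop, with the sliding stop left touching it. I handed the job in with the arm clear, at about 18 of the 46 s.

- **Fence:** I pushed the tile with two spread fingers, then pressed once at its middle with the fingers shut. Both pushes stopped at the same point, at about 7–10 N. The top view then put the tile within 0.1° of the fence.
- **Stop:** Only after that I pushed the stop's outer face along the fence. It carried the tile until motion stopped dead, with the force rising from about 4 to 10 N. Then I backed straight off and lifted away.

**Last checks:** The final top view put the tile's end at y = 165 mm in the jig's frame and its angle within 0.4° of the jig. I saw no gaps at the fence, end stop or stop. The pot and clay handle looked unmoved; the other things I did not check again.

**Disagreement:** My jig frame has the tile's fence edge at about 97 mm rather than 100. I put that down to calibration and frame error, because the force showed contact. The measured length came out 126.6 mm instead of 130, most likely because the stop hides part of that edge.

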